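# Return the telescope and kaleidoscope to their rack and ring

## Robot

A 7-joint arm with a two-finger parallel gripper is mounted at the origin on the work surface. World frame = base frame: x ahead of the robot, y to its left, z up, the work surface at z = 0. Lengths are in mm, angles in rad, forces in N, time in s.
With the tool pointing down it reaches from about 400 to 850 mm from the base axis. Payload 10.4 kg.
Tool frame: the origin (TCP) lies midway between the tips of the shut fingers; the grasp point (between the pads) lies 19 mm behind it; z points along the fingers, y is the line along which they close (so a half turn about z gives the same grasp; the last joint's range is limited). The gripper opens to 85 mm and grips with 20 to 120 N. Pads are 22 mm wide; open, the fingers measure 114 mm over their backs; the gripper's body (76 mm by 85 mm) begins 54 mm behind the grasp point. The pads swing forward as they close: fully open they stand 13 mm farther back than shut.
Start: joints at [1.231, 0.332, -0.065, 1.46, 0.022, 1.35, -0.088], TCP at [194.726, -593.913, 231.338] pointing down, gripper open.
Joint ranges: [-2.6, 2.6], [-0.5, 2.12], [-1.47, 1.34], [0.16, 2.42], [-1.27, 4.41], [0.06, 2.06], [-2.6, 2.6]. Speed limits (rad/s): [2.22, 2.22, 2.79, 2.79, 3.14, 3.14, 3.14].

## Interface

Orientations are given as a unit quaternion [w, x, y, z].
In Python, from workcell import r, vision gives the robot as it stands.
- The arm moves only by the tool jog_arm, never from a script. Its arguments are lists of equal length, an entry for each row: "xyz": the shift along the tool's x, y, z scaled (see below), a list of three; "angular": the turn, a rotation vector about the tool's x, y, z scaled (see below), a list of three. In form: {"xyz": [[tx, ty, tz], ...], "angular": [[wx, wy, wz], ...]}. A call has 1 to 10 rows; each row shifts and turns the commanded pose from where the row before left it, along the tool's axes as they then stand; what a row does not reach is not made up. The controller multiplies each number of a shift by 50 cm and each number of a turn by 0.15 rad. A row lasts 1/10 s, in which the tool goes at most 50 mm and 8.59 degrees, less where a joint would pass 70% of its speed; a pose out of reach is approached as far as the arm can. A call with a number of a shift or a turn outside -1 to 1 is refused whole. A call with a gripper value outside its range is refused whole. "fingers" is the opening, from 0 (shut) to 1 (fully open), set as the call begins (left out, the last holds). The fingers move at their own pace and stop on an object; "grip_force" is the grip in N (left out, the last holds). Time passes only in rows, so rows that do not move let the fingers close. It gives the time, the measured TCP pose, the force, the opening and the grip force at its end, in the units of the state.
- r.observe(): the state, without advancing time (a new reading comes with each control period).
- vision.get_image(name): name is "side" or "top"; returns the picture (420x560x3 uint8, red, green, blue); there is no depth.
- vision.get_calibration(name): a dict with "intrinsics" (3x3 intrinsics, pixels), "world_to_cam" (4x4, takes a point from world to camera coordinates). Camera axes: x right, y down, z forward; pixel columns grow to the right and rows downward; lengths in mm; the calibration is good to about 2 mm. A picture is of the moment at which its call begins. get_calibration takes no time and is no camera call.
- r.job_done(): hands the job in; it is judged then, once.
The state is a dict: "clock": time; "joint_positions": joint angles; "qvel": joint speeds; "effort": joint torques, N m; "ee_pos": TCP position; "tool_rot": TCP orientation; "contact_force": force on the tool from outside, world axes, zero at the start; "torque": the same for the moment, N m; "width": finger opening in mm; "finger_force": force on a finger pad.
Only numpy, scipy, OpenCV 4.12 (cv2) and the standard library are available. Lean on these libraries where they do the work, as an engineer would, in place of code of your own. Each camera call takes 0.05 s, during which the arm holds its last target. There are 200 camera calls.

## Task

Guests have left the pocket telescope and the green kaleidoscope lying about on the sideboard: lay each one gently in its own cradle of the wooden rack, about centred and resting in both notches so that it sits level, the telescope with its thick, red-ringed end in the deep notch. When both are back and you have let go of them, press the desk bell's button fully down to its stop so the host knows, and let it come up; do not disturb anything else on the sideboard.

Things in the scene. Friction and masses are not known exactly. Their poses are not given: they have to be found in the camera images.
- telescope: Pocket telescope, 200 mm long, 0.14-0.28 kg. x runs along its axis; origin on the axis at mid-length, 20 mm up as it lies, at any yaw. Thick grey barrel, dia 34 mm, from origin to +x end (red ring); thin brass tube, dia 24 mm, to -x end (grey ring). Hexagonal end rings, 12 mm long, 40 mm across flats, stop it rolling. Centre of mass about 13 mm from origin towards +x.
- objective (a point): Centre of the telescope's thick (red-ringed) end, on its axis, 100 mm from the origin
- kaleidoscope: Kaleidoscope: green tube, dia 28 mm, 180 mm long, 0.10-0.20 kg, a yellow hexagonal ring (36 mm across flats, 10 mm long) at each end, both ends alike. x runs along its axis; origin on the axis at mid-length (also centre of mass), 18 mm up as it lies, at any yaw.
- rack: Fixed wooden rack, base 150 (x) x 120 (y) x 10 mm, origin under its centre. Two cradles along y, each of two 10 mm thick saddles at y = +-45 mm with 90-degree V notches (24 mm deep, mouth 48 mm). At x=-45 telescope: deep notch (bottom 36 mm up) at y=+45 for the thick barrel, high notch (43 mm) at y=-45. At x=+45 kaleidoscope: notches alike (40 mm). Top 67 mm; a seated tube's axis is 60 mm up.
- telescope_seat (a point): Where the telescope's origin comes to rest: midway between its two notches, 60 mm above the sideboard. Axes as the rack's: the tube lies along y with its thick, red-ringed end towards +y
- kaleidoscope_seat (a point): Where the kaleidoscope's origin comes to rest: midway between its two notches, 60 mm above the sideboard. Axes as the rack's: the tube lies along y, either way round
- bell: Chrome desk bell with a black foot, fixed to the sideboard; diameter 80 mm, dome top 42 mm high, button on top of the dome. Origin at the centre of the underside
- plunger_top (a point): Centre of the upper face of the bell's button (disc of diameter 18 mm), 60 mm above the sideboard when up
- plunger (a joint): Travel of the bell's button in m: 0 up, 0.006 fully down at its stop; the spring takes about 5 N there and brings it back up
- sphere_stand: Bystander: low steel stand, foot diameter 72 mm, about 50 mm high, origin under its centre, carrying the glass sphere
- glass_sphere: Bystander: green glass sphere, diameter 60 mm, resting loose on the steel stand; origin at its centre, about 73 mm above the sideboard
- vase: Bystander: blue ceramic vase, diameter 76 mm, 120 mm high, origin under its centre
- planter: Bystander: terracotta planter, rim diameter 120 mm, 105 mm high, leaves up to 195 mm; origin under its centre
- coaster_holder: Bystander: dark wooden slotted holder, 100 x 100 mm, with five upright wooden coasters, 93 mm high; origin under its centre
- tape_dispenser: Bystander: orange tape dispenser, 140 (x) x 55 (y) mm, 94 mm high; origin under its centre
- remote: Bystander: grey remote control, 170 (x) x 45 (y) x 18 mm; origin under its centre
- candle_jar: Bystander: amber glass candle jar with brass lid, diameter 58 mm, 70 mm high, origin under its centre
- dish: Bystander: white bowl, rim diameter 76 mm, 32 mm high, beside the bell; origin under its centre
Things that resemble listed ones, but are neither listed nor needed, are in the scene too. What is shaped like the telescope but pink is not meant. Leave any yellow look-alike of the rack alone.

How it is judged (in metres and radians):
On the way, in this order (a step that is already met when the one before it is completed fails the run):
1. both the telescope and the kaleidoscope rest level in their own cradles, let go (x of telescope in the frame of telescope_seat between -0.005 and 0.005 m and y of telescope in the frame of telescope_seat between -0.025 and 0.025 m and z of telescope in the frame of telescope_seat between -0.004 and 0.004 m and angle between telescope's own x axis and vertical between 1.5358 and 1.6058 rad and angle between the x axis of telescope and the y axis of telescope_seat, either way round below 0.06 rad and linear speed of each of telescope, kaleidoscope below 0.02 m/s and angular speed of each of telescope, kaleidoscope below 0.3 rad/s and contact force between the fingers and telescope below 0.05 N and y of objective in the frame of telescope_seat above 0.05 m and x of kaleidoscope in the frame of kaleidoscope_seat between -0.005 and 0.005 m and y of kaleidoscope in the frame of kaleidoscope_seat between -0.02 and 0.02 m and z of kaleidoscope in the frame of kaleidoscope_seat between -0.004 and 0.004 m and angle between kaleidoscope's own x axis and vertical between 1.5358 and 1.6058 rad and angle between the x axis of kaleidoscope and the y axis of kaleidoscope_seat, either way round below 0.06 rad and contact force between the fingers and kaleidoscope below 0.05 N), for 0.2 s.
2. then the bell's button is pressed down to its stop (over 5 of its 6 mm) (value of joint plunger above 0.005 m), for 0.02 s.
At the end, for the whole second after the job is handed in: Both tubes lie released and at rest in their cradles: axis within 5 mm sideways and 4 mm in height of the seat, 2 deg of level, 3.4 deg of the cradle line, lengthwise within 25 mm (telescope, thick end over the deep notch) or 20 mm (kaleidoscope); bell button up within 1.5 mm (all of step 1 and value of joint plunger below 0.0015 m); the robot touches nothing.
It fails at once if the vase, planter, coaster holder, tape dispenser, remote, dish, candle jar or sphere stand is shifted more than 30 mm or tipped over (distance of any of sphere_stand, vase, planter, coaster_holder, tape_dispenser, remote, dish, candle_jar from where it was at the start of the episode above 0.03 m or angle between any of sphere_stand, vase, planter, coaster_holder, tape_dispenser, remote, dish, candle_jar's own z axis and vertical above 0.5 rad).
It fails at once if the glass sphere leaves its place on the stand (moves more than 30 mm) (distance of glass_sphere from where it was at the start of the episode above 0.03 m).
It fails at once if a tube is let fall into the rack from more than about 10 mm (free of the fingers and faster than 0.45 m/s near its seat) ((distance between telescope and telescope_seat below 0.06 m and contact force between the fingers and telescope below 0.05 N and linear speed of telescope above 0.45 m/s) or (distance between kaleidoscope and kaleidoscope_seat below 0.06 m and contact force between the fingers and kaleidoscope below 0.05 N and linear speed of kaleidoscope above 0.45 m/s)).
It fails at once if a tube is slammed into the rack (over 60 N between them) (contact force between any of telescope, kaleidoscope and rack above 60 N).
It also fails if it takes over 58 s, if anything falls off the work surface, if the arm or the gripper's body presses on something with over 40 N, if the wrist force passes 120 N, or if a joint passes its speed limit or range.

## Working session

There is one attempt and no reset: what is moved stays moved. The work goes in short steps, Python scripts to look and compute and a tool call to move; the robot and the scene stay as the last step left them, time stands still between calls to the robot, and variables do not carry over. Pictures are saved under pics/ and viewed, at most 10 in all, crops included, and the job is handed in when it is done.

Besides the shell and the picture viewer there is one more tool, called after "Call:" as name(argument=value, ...) on one line, values as JSON. jog_arm: Moves the arm, as the interface text tells. Shifts and turns lie within -1 to 1; 1 stands for 50 cm of shift or 0.15 rad of turn. Its arguments: {"type":"object","properties":{"xyz":{"type":"array"},"angular":{"type":"array"},"fingers":{"type":"number"},"grip_force":{"type":"number"}},"required":["xyz","angular"]}

```bash
mkdir -p pics; ls; python3 - <<'E'
from workcell import r, vision
import cv2, numpy as np
for n in("top","side"):
    im=vision.get_image(n); cv2.imwrite(f"pics/{n}0.png",im[:,:,::-1]); 
    c=vision.get_calibration(n); print(n,np.array(c["intrinsics"]).round(1).tolist(),np.array(c["world_to_cam"]).round(3).tolist())
s=r.observe(); print(s)
E
```

```text
pics
top [[527.7, 0.0, 280.8], [0.0, 527.7, 212.7], [0.0, 0.0, 1.0]] [[-0.028, -1.0, 0.004, 6.144], [-0.99, 0.027, -0.142, 457.921], [0.142, -0.008, -0.99, 1431.004], [0.0, 0.0, 0.0, 1.0]]
side [[426.7, 0.0, 274.0], [0.0, 426.7, 205.8], [0.0, 0.0, 1.0]] [[0.988, -0.156, -0.016, -443.914], [-0.128, -0.743, -0.657, 108.796], [0.09, 0.651, -0.754, 1430.563], [0.0, 0.0, 0.0, 1.0]]
{'clock': 0.1, 'joint_positions': array([ 1.23142522,  0.33281136, -0.06469727,  1.4608192 ,  0.02159638,
        1.34990013, -0.08850901]), 'qvel': array([-7.71933446e-04, -4.96822713e-05, -3.90109548e-04, -1.88446792e-03,
        9.92567251e-05, -1.45895402e-03, -1.95189711e-04]), 'effort': array([ 4.67663267e-04, -6.26745987e+01,  4.84150287e-02, -3.92434001e+01,
        1.63134380e-02,  6.76294687e-03,  5.54078485e-05]), 'ee_pos': array([ 194.58558329, -593.60110905,  230.61201445]), 'tool_rot': array([-6.08993831e-04,  9.87482542e-01,  1.57727117e-01, -1.23653185e-04]), 'contact_force': array([ 0.11348172, -0.24959427,  0.09622879]), 'torque': array([ 0.00375938, -0.01098146,  0.01770214]), 'finger_force': 0.0, 'width': 85.83376186585738}
```

View pics/top0.png

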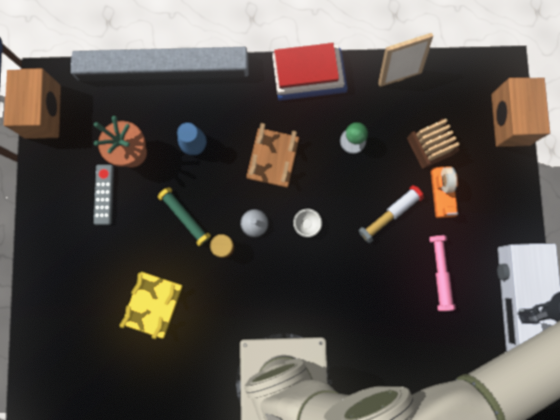

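View pics/side0.png

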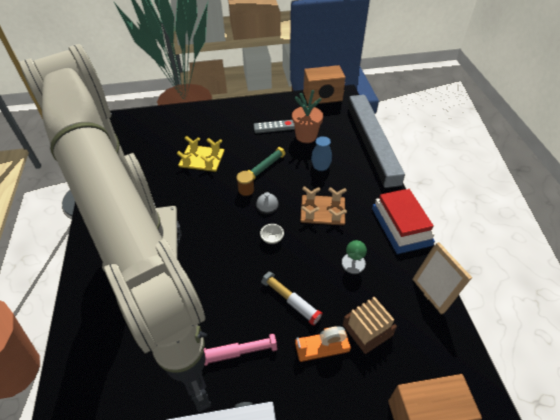

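The top view shows the telescope at about (391,213) with its red end at (417,193), the kaleidoscope at (183,215) next to the candle jar at (221,245), the rack at (273,155), and the bell at (254,222) with the dish at (307,222). I'll zoom into the rack and build the measuring helper.

```bash
cat > h.py <<'E'
import numpy as np, cv2
from workcell import r, vision
C={n:vision.get_calibration(n) for n in("top","side")}
K={n:np.array(C[n]["intrinsics"]) for n in C}; T={n:np.array(C[n]["world_to_cam"]) for n in C}
def proj(n,p):
    q=T[n][:3,:3]@np.asarray(p,float)+T[n][:3,3]; u=K[n]@q; return u[:2]/u[2]
def ray(n,uv):
    R=T[n][:3,:3]; return -R.T@T[n][:3,3], R.T@np.linalg.inv(K[n])@np.array([uv[0],uv[1],1.])
def plane(n,uv,z):
    o,d=ray(n,uv); return o+d*(z-o[2])/d[2]
def tri(a,b):
    A=[];
    for n,uv in(("top",a),("side",b)):
        P=K[n]@T[n][:3]; A+= [uv[0]*P[2]-P[0], uv[1]*P[2]-P[1]]
    A=np.array(A); A/=np.linalg.norm(A[:,:3],axis=1,keepdims=True)
    return np.linalg.lstsq(A[:,:3],-A[:,3],rcond=None)[0]
def blobs(img,lo,hi,roi,amin=8):
    x0,y0,x1,y1=roi; h=cv2.cvtColor(np.ascontiguousarray(img[y0:y1,x0:x1]),cv2.COLOR_RGB2HSV)
    m=cv2.inRange(h,np.array(lo),np.array(hi)); n,l,s,c=cv2.connectedComponentsWithStats(m)
    return sorted([(int(s[i,4]),(c[i]+[x0,y0]).round(1).tolist()) for i in range(1,n) if s[i,4]>=amin],reverse=True)
E
python3 - <<'E'
from h import *
t=cv2.imread("pics/top0.png");s=cv2.imread("pics/side0.png")
a=cv2.resize(t[115:195,235:310],(375*1,400),interpolation=cv2.INTER_CUBIC)
b=cv2.resize(s[178:232,292:356],(420,354),interpolation=cv2.INTER_CUBIC)
o=np.zeros((400,800,3),np.uint8); o[:,:375]=a; o[:354,380:800]=b
cv2.imwrite("pics/rack.png",o)
tR,sR=t[:,:,::-1],s[:,:,::-1]
print("red",blobs(tR,(0,120,120),(9,255,255),(380,180,426,250)),blobs(sR,(0,120,120),(9,255,255),(260,270,330,325)))
print("brass",blobs(tR,(12,90,60),(30,255,255),(350,180,426,250)),blobs(sR,(12,90,60),(30,255,255),(250,260,325,325)))
print("grey",blobs(tR,(0,0,40),(179,80,150),(352,215,385,250)),blobs(sR,(0,0,40),(179,80,150),(255,265,285,292)))
print("yel",blobs(tR,(20,120,80),(33,255,255),(150,180,215,250)),blobs(sR,(20,120,80),(33,255,255),(235,140,292,190)))
print("green",blobs(tR,(50,60,30),(95,255,255),(150,180,215,250)),blobs(sR,(50,60,30),(95,255,255),(240,140,292,190)))
print("bell t",blobs(tR,(0,0,50),(179,90,255),(235,200,275,245)),"s",blobs(sR,(0,0,50),(179,90,255),(250,185,285,220)))
E
```

```text
red [(61, [416.9, 190.3])] [(43, [316.2, 314.1])]
brass [(303, [379.3, 222.6])] [(236, [278.9, 286.9])]
grey [(141, [365.0, 234.5])] [(99, [266.8, 277.1])]
yel [(86, [163.0, 192.7]), (85, [202.4, 239.0]), (57, [212.3, 243.6])] [(192, [245.0, 176.4]), (38, [281.2, 150.6])]
green [(650, [182.9, 215.4])] [(286, [265.9, 162.3])]
bell t [(635, [253.5, 222.5])] s [(351, [266.9, 202.0])]
```

View pics/rack.png

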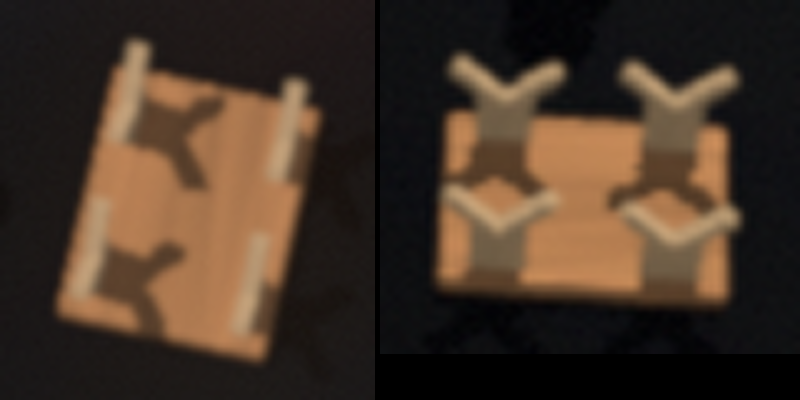

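The rack crop shows four V-saddles, in pairs at larger and smaller x. The saddle-top heights are what I need to identify the telescope's cradle and its deep notch, so I'll triangulate them.

```bash
python3 - <<'E'
from h import *
np.set_printoptions(precision=1,suppress=True)
t=cv2.imread("pics/top0.png")[:,:,::-1];s=cv2.imread("pics/side0.png")[:,:,::-1]
for nm,im,roi in(("top",t,(240,118,305,190)),("side",s,(295,180,352,228))):
    for S in(100,115,128): print(nm,S,blobs(im,(5,30,135),(30,S,255),roi,10))
# hand-read tips from crop (top: near->far x ends)
top={"F+":((122,140),(138,42)),"F-":((280,180),(296,82)),"N+":((85,296),(102,200)),"N-":((243,332),(260,235))}
sd={"F+":((630,70),(735,76)),"F-":((628,208),(735,217)),"N+":((458,62),(560,70)),"N-":((450,188),(555,198))}
for k in top:
    P=[tri(np.array(a)/5+[235,115],np.array(b)/6.56+[292,178]) for a,b in zip(top[k],sd[k])]
    print(k,P[0],P[1],"mid",(P[0]+P[1])/2)
base=[plane("top",np.array(p)/5+[235,115],10) for p in((115,68),(322,108),(265,360),(57,317))]
print("base",*base,"c",np.mean(base,0))
print("red",tri((416.9,190.3),(316.2,314.1)),"grey",tri((365,234.5),(266.8,277.1)))
print("yel",tri((163,192.7),(281.2,150.6)),"planes",plane("top",(163,192.7),22),plane("top",(202.4,239),22), "green",tri((182.9,215.4),(265.9,162.3)),plane("top",(182.9,215.4),20))
def rect(im,roi,thr=60):
    x0,y0,x1,y1=roi; m=(im[y0:y1,x0:x1].max(2)>thr).astype(np.uint8); n,l,st,c=cv2.connectedComponentsWithStats(m)
    i=1+st[1:,4].argmax(); c0=max(cv2.findContours((l==i).astype(np.uint8),0,1)[0],key=cv2.contourArea)
    b=cv2.boxPoints(cv2.minAreaRect(c0))+[x0,y0]; return b
for nm,im,roi in(("top",t,(352,180,428,250)),("side",s,(255,266,326,326))):
    print("tel box",nm,rect(im,roi).tolist())
b=rect(t,(352,180,428,250)); print("box on z20",*[plane("top",p,20) for p in b],plane("top",b.mean(0),20))
print("bell",tri((253.5,222.5),(266.9,202.0)),plane("top",(253.5,222.5),25))
E
```

```text
top 100 [(57, [260.8, 133.2]), (53, [292.2, 140.3]), (49, [253.3, 165.2]), (47, [284.8, 172.7])]
top 115 [(87, [253.0, 164.6]), (83, [284.8, 171.6]), (83, [260.4, 133.8]), (80, [291.8, 141.1])]
top 128 [(120, [252.7, 164.3]), (115, [284.7, 171.2]), (103, [260.0, 134.1]), (101, [291.6, 141.6])]
side 100 [(43, [337.2, 191.0]), (41, [310.7, 190.1]), (33, [338.0, 212.6]), (29, [309.7, 209.9])]
side 115 [(60, [309.9, 209.4]), (59, [336.9, 212.0]), (43, [337.2, 191.0]), (41, [310.7, 190.1])]
side 128 [(75, [310.2, 209.6]), (71, [336.7, 212.0]), (43, [337.2, 191.0]), (41, [310.7, 190.1])]
F+ [749.   24.8  63.9] [805.2  14.3  58.5] mid [777.1  19.6  61.2]
F- [722.5 -61.6  57.4] [778.4 -72.7  50.4] mid [750.4 -67.1  53.9]
N+ [662.4  48.7  63.6] [716.7  37.7  57.3] mid [689.5  43.2  60.5]
N- [636.2 -36.6  64.1] [690.4 -48.2  57.1] mid [663.3 -42.4  60.6]
base [707.7  52.2  10. ] [680.8 -66.4  10. ] [534.2 -29.2  10. ] [562.3  88.3  10. ] c [621.2  11.2  10. ]
red [ 509.  -385.9   41.7] grey [ 390.8 -237.5   30.4]
yel [526.6 321.3  26.8] planes [525.1 322.3  22. ] [391.7 212.7  22. ] green [459.5 265.7  27.1] [459.5 267.   20. ]
tel box top [[356.84897804260254, 230.48686981201172], [414.7992515563965, 181.80863285064697], [426.32364654541016, 195.52814483642578], [368.3733711242676, 244.20638275146484]]
tel box side [[259.61505699157715, 279.96286392211914], [269.8316173553467, 268.00200843811035], [323.36035919189453, 313.72447204589844], [313.143798828125, 325.6853256225586]]
box on z20 [ 403.9 -217.1   20. ] [ 537.5 -387.4   20. ] [ 497.4 -417.4   20. ] [ 364.8 -247.2   20. ] [ 450.4 -316.7   20. ]
bell [434.8  70.2  21.4] [433.5  70.   25. ]
```

```bash
python3 - <<'E'
from h import *
np.set_printoptions(precision=1,suppress=True)
top={"F+":((122,140),(138,42)),"F-":((280,180),(296,82)),"N+":((85,296),(102,200)),"N-":((243,332),(260,235))}
sd={"F+":((630,70),(735,76)),"F-":((628,208),(735,217)),"N+":((458,62),(560,70)),"N-":((450,188),(555,198))}
bt={"F+":((260.8,133.2),(260.4,133.8)),"F-":((292.2,140.3),(291.8,141.1)),"N+":((253.3,165.2),(253,164.6)),"N-":((284.8,172.7),(284.8,171.6))}
bs={"F+":((337.2,191),)*2,"F-":((338,212.6),(336.9,212)),"N+":((310.7,190.1),)*2,"N-":((309.7,209.9),(309.9,209.4))}
def res(p,a,b): return np.hypot(*(proj("top",p)-a)),np.hypot(*(proj("side",p)-b))
for k in top:
    P=[tri(np.array(a)/5+[235,115],(np.array(b)-[380,0])/6.56+[292,178]) for a,b in zip(top[k],sd[k])]
    Q=[tri(a,b) for a,b in zip(bt[k],bs[k])]
    print(k,P[0],P[1],"mid",(P[0]+P[1])/2,"blob",*Q,"res",np.array(res(Q[0],bt[k][0],bs[k][0])))
ms=[]
for a,b in(((356.8,230.5),(269.8,268)),((368.4,244.2),(259.6,280)),((414.8,181.8),(323.4,313.7)),((426.3,195.5),(313.1,325.7))):
    pass
ft=(np.array([356.8,230.5])+[368.4,244.2])/2; ft2=(np.array([414.8,181.8])+[426.3,195.5])/2
fs=(np.array([269.8,268])+[259.6,280])/2; fs2=(np.array([323.4,313.7])+[313.1,325.7])/2
print("tel ends",tri(ft,fs),tri(ft2,fs2),"mid",tri((ft+ft2)/2,(fs+fs2)/2), "z20",plane("top",ft,20),plane("top",ft2,20),"side",plane("side",fs,20),plane("side",fs2,20))
E
```

```text
F+ [650.   47.1  73.9] [705.4  37.1  70.1] mid [677.7  42.1  72. ] blob [678.   43.   62.6] [677.6  44.2  61.1] res [0. 0.]
F- [627.7 -39.3  66.5] [682.7 -50.   61.7] mid [655.2 -44.6  64.1] blob [658.8 -43.9  52.1] [655.5 -42.6  54.5] res [0.2 0.1]
N+ [563.1  69.3  72.7] [616.9  59.1  67.8] mid [590.   64.2  70.3] blob [589.2  65.8  59.1] [590.2  66.6  58.3] res [0.2 0.2]
N- [541.1 -16.2  72.9] [594.6 -27.2  67.7] mid [567.9 -21.7  70.3] blob [566.7 -20.5  57. ] [568.2 -20.5  59.7] res [0.4 0.4]
tel ends [ 384.1 -229.5   36.3] [ 513.7 -398.9   32.5] mid [ 450.6 -314.7   28.9] z20 [ 384.3 -232.1   20. ] [ 517.5 -402.4   20. ] side [ 386.3 -219.2   20. ] [ 514.4 -393.2   20. ]
```

Heights of the saddle tips: far cradle 72 mm (+y side) and 64 mm (−y side), near cradle both about 70 mm. So the far cradle is the telescope's, with its deep notch towards world −y. The rack's cradle line is at −1.824 rad. The telescope seat is at about (666.4, −1.2) and the kaleidoscope seat at about (579, 21). Now I'll turn the tool.

Call:
jog_arm(xyz=[[0, 0, 0], [0, 0, 0], [0, 0, 0], [0, 0, 0], [0, 0, 0], [0, 0, 0], [0, 0, 0], [0, 0, 0], [0, 0, 0], [0, 0, 0]], angular=[[0, 0, -1], [0, 0, -1], [0, 0, -1], [0, 0, -1], [0, 0, -1], [0, 0, -1], [0, 0, -1], [0, 0, -1], [0, 0, -1], [0, 0, -1]], fingers=0.8, grip_force=40)

```text
clock: 1.1
ee_pos: [194.6, -593.7, 230.8]
tool_rot: [-0.0, 0.613, 0.79, 0.0]
contact_force: [-0.0, -0.3, 0.6]
width: 68.6
finger_force: 0.0
```

```bash
cat > go.py <<'E'
import sys; from h import *
from scipy.spatial.transform import Rotation as Ro
# usage: go.py x y z psi [turn first] -> remaining shift in tool axes (units of 500mm) and turn (0.15 rad)
s=r.observe(); w,x,y,z=s["tool_rot"]; R=Ro.from_quat([x,y,z,w]); M=R.as_matrix(); psi=np.arctan2(M[1,0],M[0,0])
p=np.array(s["ee_pos"]); print("t",round(s["clock"],2),"p",p.round(1),"psi",round(psi,3),"tilt",M[:,2].round(3),"w",round(s["width"],1),"F",np.round(s["contact_force"],1),"ff",round(float(s["finger_force"]),1),"j",np.round(s["joint_positions"],2))
if len(sys.argv)>4:
    g=np.array(list(map(float,sys.argv[1:4]))); q=float(sys.argv[4]); dp=(q-psi+np.pi)%(2*np.pi)-np.pi
    print("shift",((M.T@(g-p))/500).round(4),"turnz",round(-dp/.15,3))
    M2=Ro.from_rotvec([0,0,dp]).as_matrix()@M; print("shift after turn",((M2.T@(g-p))/500).round(4))
E
python3 go.py 458.8 -326.7 120 2.234
```

```text
t 1.1 p [ 194.6 -593.7  230.8] psi 1.823 tilt [-0.     0.001 -1.   ] w 68.6 F [-0.  -0.3  0.6] ff 0.0 j [ 1.39  0.35 -0.27  1.45  0.09  1.36  1.37]
shift [0.3851 0.6449 0.222 ] turnz -2.74
shift after turn [0.0953 0.7451 0.2217]
```

Call:
jog_arm(xyz=[[0, 0, 0], [0, 0, 0], [0, 0, 0], [0.01, 0.08, 0.02], [0.01, 0.08, 0.02], [0.01, 0.08, 0.02], [0.01, 0.08, 0.02], [0.01, 0.08, 0.02], [0.01, 0.08, 0.02], [0.01, 0.08, 0.02]], angular=[[0, 0, -1], [0, 0, -1], [0, 0, -0.74], [0, 0, 0], [0, 0, 0], [0, 0, 0], [0, 0, 0], [0, 0, 0], [0, 0, 0], [0, 0, 0]])

```text
clock: 2.1
ee_pos: [395.8, -393.8, 160.8]
tool_rot: [-0.0, 0.441, 0.897, -0.0]
contact_force: [0.0, -1.2, -0.7]
width: 68.4
finger_force: 0.0
```

```bash
python3 go.py 458.8 -326.7 80 2.234
```

```text
t 2.1 p [ 395.8 -393.8  160.8] psi 2.228 tilt [-0.  0. -1.] w 68.4 F [ 0.  -1.2 -0.7] ff 0.0 j [ 1.12  0.28 -0.48  1.71  0.14  1.19  1.25]
shift [0.0294 0.1818 0.1615] turnz -0.042
shift after turn [0.0282 0.182  0.1615]
```

Call:
jog_arm(xyz=[[0.007, 0.06, 0.04], [0.007, 0.06, 0.04], [0.007, 0.06, 0.04], [0.007, 0.002, 0.04], [0, 0, 0]], angular=[[0, 0, -0.04], [0, 0, 0], [0, 0, 0], [0, 0, 0], [0, 0, 0]])

```text
clock: 2.6
ee_pos: [457.1, -326.1, 78.5]
tool_rot: [-0.003, 0.437, 0.899, 0.001]
contact_force: [-1.1, 0.0, 0.2]
width: 68.3
finger_force: 0.0
```

```bash
python3 go.py 458.8 -326.7 5 2.234; python3 - <<'E'
from h import *
t=vision.get_image("top")[:,:,::-1];s=vision.get_image("side")[:,:,::-1]
o=np.zeros((400,800,3),np.uint8); o[:,:395]=cv2.resize(t[170:260,345:434],(395,400),interpolation=2); o[:,400:]=cv2.resize(s[245:335,245:335],(400,400),interpolation=2)
cv2.imwrite("pics/g1.png",o)
print(proj("top",(458.8,-326.7,20)),proj("side",(458.8,-326.7,20)))
E
```

```text
t 2.6 p [ 457.1 -326.1   78.5] psi 2.236 tilt [-0.004  0.003 -1.   ] w 68.3 F [-1.1  0.   0.2] ff 0.0 j [ 0.97  0.38 -0.51  1.77  0.21  1.04  1.04]
shift [-0.0038  0.0022  0.147 ] turnz 0.013
shift after turn [-0.0038  0.0022  0.147 ]
[394.96718577 209.94832689] [294.51691477 301.688564  ]
```

View pics/g1.png

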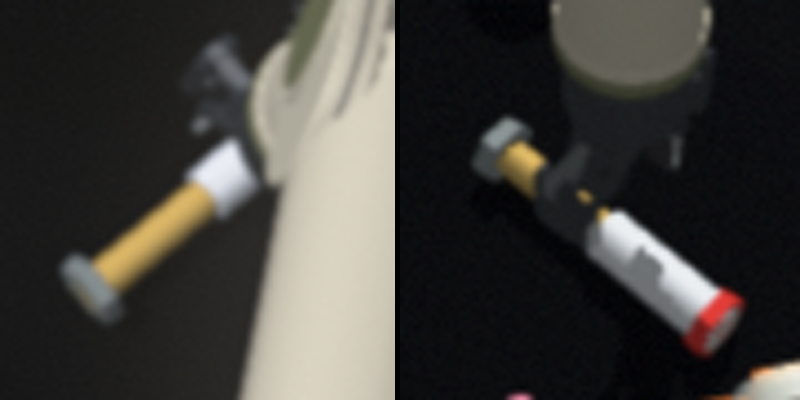

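The top and side crops show the fingers straddling the tube just past the brass/white joint, at about (590,210) in the side crop. I'm going down.

Call:
jog_arm(xyz=[[-0.002, 0.001, 0.04], [-0.002, 0.001, 0.04], [0, 0, 0.04], [0, 0, 0.029], [0, 0, 0]], angular=[[0, 0, 0], [0, 0, 0], [0, 0, 0], [0, 0, 0], [0, 0, 0]])

```text
clock: 3.2
ee_pos: [459.2, -329.6, 5.8]
tool_rot: [-0.001, 0.439, 0.898, 0.0]
contact_force: [-1.4, 0.2, -0.8]
width: 68.3
finger_force: 0.0
```

Call:
jog_arm(xyz=[[0, 0, 0], [0, 0, 0], [0, 0, 0], [0, 0, 0], [0, 0, 0], [0, 0, 0], [0, 0, 0], [0, 0, 0]], angular=[[0, 0, 0], [0, 0, 0], [0, 0, 0], [0, 0, 0], [0, 0, 0], [0, 0, 0], [0, 0, 0], [0, 0, 0]], fingers=0, grip_force=50)

```text
clock: 4.0
ee_pos: [461.1, -329.8, 8.3]
tool_rot: [0.001, 0.439, 0.899, -0.0]
contact_force: [-0.7, 0.8, 5.9]
width: 32.3
finger_force: 49.2
```

Call:
jog_arm(xyz=[[0, 0, -0.02], [0, 0, -0.04], [0, 0, -0.05], [0, 0, -0.05], [0, 0, -0.05], [0, 0, -0.04], [0, 0, 0], [0, 0, 0]], angular=[[0, 0, 0], [0, 0, 0], [0, 0, 0], [0, 0, 0], [0, 0, 0], [0, 0, 0], [0, 0, 0], [0, 0, 0]])

```text
clock: 4.8
ee_pos: [460.3, -329.3, 132.1]
tool_rot: [0.0, 0.438, 0.899, -0.0]
contact_force: [0.5, -0.0, -3.3]
width: 32.4
finger_force: 50.2
```

```bash
python3 go.py 663.3 -13.8 130 1.318; python3 - <<'E'
from h import *
t=vision.get_image("top")[:,:,::-1];s=vision.get_image("side")[:,:,::-1]
o=np.zeros((400,800,3),np.uint8); o[:,:395]=cv2.resize(t[170:260,345:434],(395,400),interpolation=2); o[:,400:]=cv2.resize(s[185:335,225:375],(400,400),interpolation=2)
cv2.imwrite("pics/g2.png",o)
E
```

```text
t 4.8 p [ 460.3 -329.3  132.1] psi 2.234 tilt [ 0.    -0.001 -1.   ] w 32.4 F [ 0.5 -0.  -3.3] ff 50.2 j [ 0.99  0.33 -0.53  1.72  0.18  1.14  1.07]
shift [0.2474 0.7084 0.004 ] turnz 6.105
shift after turn [0.7125 0.2354 0.0036]
```

View pics/g2.png

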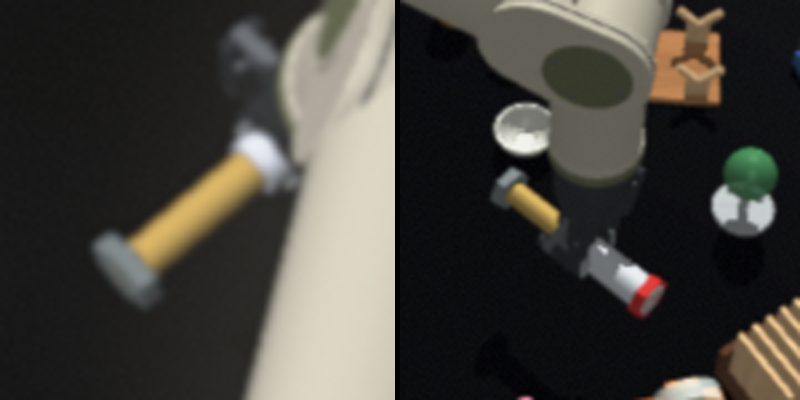

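The side crop shows the telescope held level, with its red end at (648,297) and its grey end at (510,187). I'll turn, then carry it over the rack.

Call:
jog_arm(xyz=[[0, 0, 0], [0, 0, 0], [0, 0, 0], [0, 0, 0], [0, 0, 0], [0, 0, 0], [0, 0, 0]], angular=[[0, 0, 0.6], [0, 0, 1], [0, 0, 1], [0, 0, 1], [0, 0, 1], [0, 0, 1], [0, 0, 0.5]])

```text
clock: 5.6
ee_pos: [459.7, -328.8, 130.5]
tool_rot: [-0.001, 0.792, 0.61, -0.0]
contact_force: [0.8, 0.3, -1.1]
width: 31.9
finger_force: 50.1
```

Call:
jog_arm(xyz=[[0.04, 0.014, 0], [0.08, 0.026, 0], [0.08, 0.026, 0], [0.08, 0.026, 0], [0.08, 0.026, 0], [0.08, 0.026, 0], [0.08, 0.026, 0], [0.08, 0.026, 0], [0.07, 0.023, 0], [0.04, 0.014, 0]], angular=[[0, 0, 0], [0, 0, 0], [0, 0, 0], [0, 0, 0], [0, 0, 0], [0, 0, 0], [0, 0, 0], [0, 0, 0], [0, 0, 0], [0, 0, 0]])

```text
clock: 6.6
ee_pos: [661.9, -10.4, 130.2]
tool_rot: [-0.001, 0.789, 0.614, -0.0]
contact_force: [-0.4, -0.5, -1.7]
width: 32.1
finger_force: 50.2
```

```bash
python3 go.py 663.3 -13.8 130 1.318; python3 - <<'E'
from h import *
t=vision.get_image("top");s=vision.get_image("side")
cv2.imwrite("pics/r1t.png",t[:,:,::-1]);cv2.imwrite("pics/r1s.png",s[:,:,::-1])
t=t[:,:,::-1];s=s[:,:,::-1]
o=np.zeros((400,800,3),np.uint8); o[:,:395]=cv2.resize(t[85:205,220:338],(395,400),interpolation=2); o[:,400:]=cv2.resize(s[125:245,265:385],(400,400),interpolation=2)
cv2.imwrite("pics/g3.png",o)
E
```

```text
t 6.6 p [661.9 -10.4 130.2] psi 1.322 tilt [-0.002  0.002 -1.   ] w 32.1 F [-0.4 -0.5 -1.7] ff 50.2 j [ 0.32  0.53 -0.52  1.45  0.27  1.23 -0.48]
shift [-0.0059  0.0044  0.0005] turnz 0.029
shift after turn [-0.0059  0.0044  0.0005]
```

View pics/g3.png

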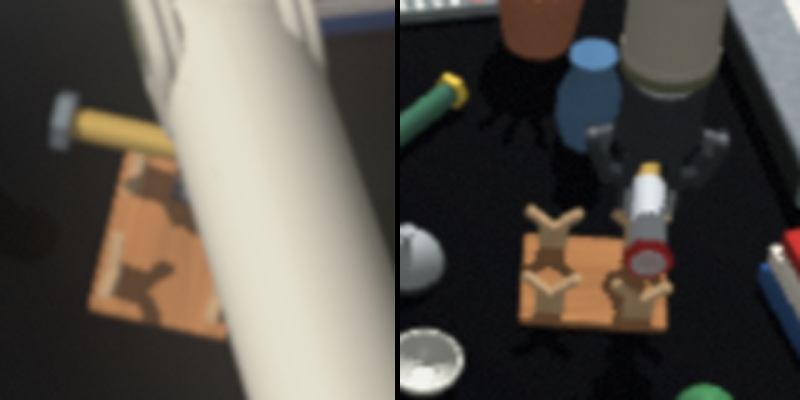

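```bash
python3 - <<'E'
from h import *
np.set_printoptions(precision=1,suppress=True)
u=np.array([np.cos(-1.824),np.sin(-1.824)]); n=np.array([-u[1],u[0]])
p0=np.array([661.9,-10.4])
t=cv2.imread("pics/r1t.png")[:,:,::-1];s=cv2.imread("pics/r1s.png")[:,:,::-1]
print(blobs(t,(12,90,60),(30,255,255),(234,110,280,131)),blobs(t,(0,0,60),(179,80,170),(230,105,246,135)))
print(blobs(s,(0,120,60),(8,255,255),(325,180,355,220)),blobs(s,(0,120,60),(179,255,255),(325,185,355,220)))
for nm,im,px in(("grey ring c","top",(239.1,121.3)),("red face","side",(339.4,203))):
    for z in(138,143,148):
        w=plane(im,px,z)[:2]; print(nm,z,w,"along",(w-p0)@u,"across",(w-p0)@n)
for k,p in(("F+",(677.7,42.1)),("F-",(655.2,-44.6)),("seat",(666.4,-1.2))): d=np.array(p)-p0; print(k,d@u,d@n)
E
```

```text
[(298, [255.2, 124.2])] [(119, [238.4, 120.2])]
[(58, [338.4, 200.7])] [(250, [332.1, 205.6]), (27, [342.7, 216.9])]
grey ring c 138 [689.2  97.4] along -111.234395610797 across -0.6237308982508019
grey ring c 143 [687.5  97.1] along -110.49324075802738 across -2.1171459512324624
grey ring c 148 [685.9  96.8] along -109.75208590525777 across -3.6105610042141123
red face 138 [647.1 -75.3] along 66.52534964214016 across 1.9418636942274716
red face 143 [645.5 -79.5] along 70.99596881629056 across 1.4328863753910674
red face 148 [643.9 -83.7] along 75.46658799044073 across 0.9239090565546064
F+ -54.78403645079642 2.144609558360484
F- 34.787923162487175 2.080961806686455
seat -10.033937048470474 2.0518546018984036
```

The grey ring in the top view puts the tube's origin about 17 mm behind the TCP, which agrees with the grasp. I'll correct by −7 mm along and +2 mm across, then go down to just above the notches.

Call:
jog_arm(xyz=[[-0.007, 0.002, 0], [-0.007, 0.002, 0.02], [0, 0, 0.04], [0, 0, 0.04], [0, 0, 0.03], [0, 0, 0.02], [0, 0, 0], [0, 0, 0]], angular=[[0, 0, 0.03], [0, 0, 0], [0, 0, 0], [0, 0, 0], [0, 0, 0], [0, 0, 0], [0, 0, 0], [0, 0, 0]])

```text
clock: 7.5
ee_pos: [662.1, -22.0, 57.3]
tool_rot: [0.0, 0.792, 0.611, 0.0]
contact_force: [1.1, 0.2, -1.7]
width: 32.7
finger_force: 50.2
```

Call:
jog_arm(xyz=[[0, 0, 0.003], [0, 0, 0.003], [0, 0, 0.002], [0, 0, 0]], angular=[[0, 0, 0], [0, 0, 0], [0, 0, 0], [0, 0, 0]])

```text
clock: 7.9
ee_pos: [661.9, -21.8, 52.9]
tool_rot: [0.0, 0.792, 0.611, 0.0]
contact_force: [0.0, 0.0, -1.8]
width: 32.4
finger_force: 50.2
```

```bash
python3 go.py 665 -8 48 1.318
```

```text
t 7.9 p [661.9 -21.8  52.9] psi 1.314 tilt [ 0. -0. -1.] w 32.4 F [ 0.   0.  -1.8] ff 50.2 j [ 0.32  0.61 -0.49  1.52  0.31  1.1  -0.49]
shift [ 0.0283 -0.0009  0.0097] turnz -0.025
shift after turn [ 0.0283 -0.0008  0.0097]
```

Call:
jog_arm(xyz=[[0.007, 0, 0.003], [0, 0, 0.003], [0, 0, 0]], angular=[[0, 0, 0], [0, 0, 0], [0, 0, 0]])

```text
clock: 8.2
ee_pos: [662.6, -18.1, 49.5]
tool_rot: [-0.0, 0.792, 0.611, -0.0]
contact_force: [-0.8, 0.4, -1.8]
width: 32.4
finger_force: 50.2
```

Call:
jog_arm(xyz=[[0, 0, 0.003], [0, 0, 0]], angular=[[0, 0, 0], [0, 0, 0]])

```text
clock: 8.4
ee_pos: [662.8, -18.3, 48.7]
tool_rot: [0.0, 0.792, 0.611, 0.0]
contact_force: [-1.9, -0.2, 3.3]
width: 32.8
finger_force: 50.5
```

Call:
jog_arm(xyz=[[0, 0, 0.003], [0, 0, 0]], angular=[[0, 0, 0], [0, 0, 0]])

```text
clock: 8.6
ee_pos: [662.8, -18.3, 48.5]
tool_rot: [0.0, 0.792, 0.611, 0.0]
contact_force: [-7.9, -0.4, 13.6]
width: 32.2
finger_force: 51.7
```

```bash
python3 go.py; python3 - <<'E'
from workcell import r; print(r.observe()["torque"])
E
```

```text
t 8.6 p [662.8 -18.3  48.5] psi 1.314 tilt [ 0. -0. -1.] w 32.2 F [-7.9 -0.4 13.6] ff 51.7 j [ 0.31  0.61 -0.49  1.52  0.31  1.09 -0.5 ]
[0.05476171 1.70789455 0.09475038]
```

Call:
jog_arm(xyz=[[0, -0.004, 0], [0, 0, 0]], angular=[[0, 0, 0], [0, 0, 0]])

```text
clock: 8.8
ee_pos: [662.5, -18.1, 48.4]
tool_rot: [0.001, 0.792, 0.611, 0.002]
contact_force: [1.8, -0.8, 7.2]
width: 32.5
finger_force: 51.0
```

```bash
python3 go.py
```

```text
t 8.8 p [662.5 -18.1  48.4] psi 1.314 tilt [ 0.004 -0.    -1.   ] w 32.5 F [ 1.8 -0.8  7.2] ff 51.0 j [ 0.31  0.61 -0.49  1.52  0.31  1.08 -0.5 ]
```

The side force has vanished and the tube no longer moves, so it is seated. I'll release and rise.

Call:
jog_arm(xyz=[[0, 0, 0], [0, 0, 0], [0, 0, 0], [0, 0, 0], [0, 0, 0], [0, 0, 0]], angular=[[0, 0, 0], [0, 0, 0], [0, 0, 0], [0, 0, 0], [0, 0, 0], [0, 0, 0]], fingers=0.7)

```text
clock: 9.4
ee_pos: [660.7, -17.9, 46.7]
tool_rot: [-0.0, 0.792, 0.611, -0.0]
contact_force: [-0.3, 0.2, -0.3]
width: 59.7
finger_force: 0.0
```

Call:
jog_arm(xyz=[[0, 0, -0.02], [0, 0, -0.04], [0, 0, -0.06], [0, 0, -0.08], [0, 0, -0.04]], angular=[[0, 0, 0], [0, 0, 0], [0, 0, 0], [0, 0, 0], [0, 0, 0]])

```text
clock: 9.9
ee_pos: [662.0, -17.5, 171.4]
tool_rot: [0.001, 0.792, 0.611, 0.002]
contact_force: [0.3, -0.6, 0.3]
width: 59.8
finger_force: 0.0
```

```bash
python3 go.py 459 267 170 0.688
```

```text
t 9.9 p [662.  -17.5 171.4] psi 1.314 tilt [ 0.005  0.    -1.   ] w 59.8 F [ 0.3 -0.6  0.3] ff 0.0 j [ 0.33  0.5  -0.52  1.41  0.25  1.29 -0.46]
shift [ 0.4475 -0.5371  0.001 ] turnz 4.176
shift after turn [ 4.770e-02 -6.975e-01 -2.000e-04]
```

Call:
jog_arm(xyz=[[0, 0, 0], [0, 0, 0], [0, 0, 0], [0, 0, 0], [0, 0, 0]], angular=[[0, 0, 1], [0, 0, 1], [0, 0, 1], [0, 0, 1], [0, 0, 0.18]])

```text
clock: 10.4
ee_pos: [660.9, -17.7, 167.7]
tool_rot: [0.0, 0.942, 0.335, 0.0]
contact_force: [-0.5, 0.6, -0.5]
width: 59.7
finger_force: 0.0
```

Call:
jog_arm(xyz=[[0.005, -0.04, 0], [0.005, -0.08, 0], [0.005, -0.08, 0], [0.005, -0.08, 0], [0.005, -0.08, 0], [0.005, -0.08, 0], [0.005, -0.08, 0], [0.005, -0.08, 0], [0.005, -0.06, 0.02], [0.003, -0.038, 0.02]], angular=[[0, 0, 0], [0, 0, 0], [0, 0, 0], [0, 0, 0], [0, 0, 0], [0, 0, 0], [0, 0, 0], [0, 0, 0], [0, 0, 0], [0, 0, 0]])

```text
clock: 11.4
ee_pos: [456.4, 269.7, 147.6]
tool_rot: [-0.0, 0.94, 0.34, 0.001]
contact_force: [-0.0, 0.4, -0.8]
width: 60.4
finger_force: 0.0
```

```bash
python3 go.py 459 267 80 0.688;  python3 - <<'E'
from h import *
t=vision.get_image("top")[:,:,::-1];s=vision.get_image("side")[:,:,::-1]
o=np.zeros((400,800,3),np.uint8); o[:,:400]=cv2.resize(t[95:265,145:315],(400,400),interpolation=2); o[:,400:]=cv2.resize(s[105:245,225:365],(400,400),interpolation=2)
cv2.imwrite("pics/g4.png",o)
E
```

```text
t 11.4 p [456.4 269.7 147.6] psi 0.694 tilt [ 0.002  0.001 -1.   ] w 60.4 F [-0.   0.4 -0.8] ff 0.0 j [-0.08  0.24 -0.61  1.79  0.15  1.15 -1.62]
shift [0.0003 0.0075 0.1352] turnz 0.041
shift after turn [0.0004 0.0075 0.1352]
```

View pics/g4.png

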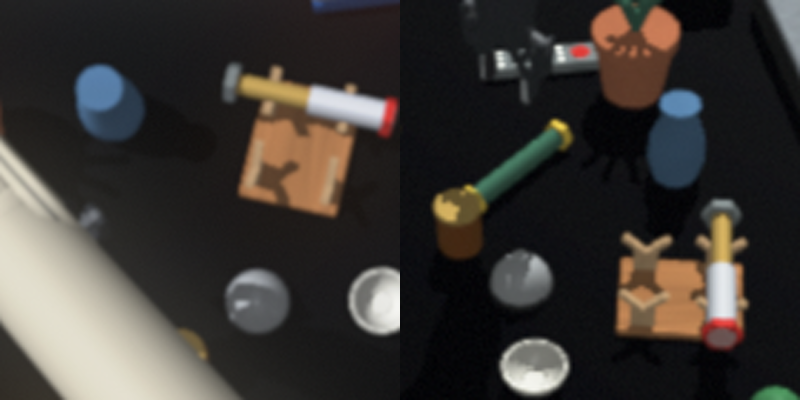

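The telescope lies in the far cradle, with its red end at (390,118) over the deep notch and about centred. I'm going down on the kaleidoscope.

Call:
jog_arm(xyz=[[0, 0.004, 0.04], [0, 0.003, 0.06], [0, 0, 0.06], [0, 0, 0.05], [0, 0, 0.04], [0, 0, 0.026], [0, 0, 0]], angular=[[0, 0, 0.04], [0, 0, 0], [0, 0, 0], [0, 0, 0], [0, 0, 0], [0, 0, 0], [0, 0, 0]])

```text
clock: 12.2
ee_pos: [459.8, 263.4, 7.7]
tool_rot: [0.0, 0.942, 0.334, -0.001]
contact_force: [-0.2, -0.4, -0.4]
width: 59.7
finger_force: 0.0
```

Call:
jog_arm(xyz=[[0, 0, 0], [0, 0, 0], [0, 0, 0], [0, 0, 0], [0, 0, 0], [0, 0, 0], [0, 0, 0], [0, 0, 0]], angular=[[0, 0, 0], [0, 0, 0], [0, 0, 0], [0, 0, 0], [0, 0, 0], [0, 0, 0], [0, 0, 0], [0, 0, 0]], fingers=0, grip_force=50)

```text
clock: 13.0
ee_pos: [461.0, 264.9, 10.3]
tool_rot: [0.0, 0.942, 0.334, 0.001]
contact_force: [-0.9, -0.1, 4.8]
width: 26.7
finger_force: 48.9
```

```bash
python3 go.py
```

```text
t 13.0 p [461.  264.9  10.3] psi 0.682 tilt [ 0.002  0.001 -1.   ] w 26.7 F [-0.9 -0.1  4.8] ff 48.9 j [-0.13  0.43 -0.56  1.9   0.29  0.89 -1.72]
```

Call:
jog_arm(xyz=[[0, 0, -0.02], [0, 0, -0.04], [0, 0, -0.06], [0, 0, -0.06], [0, 0, -0.06], [0, 0, -0.04], [0, 0, 0]], angular=[[0, 0, 0], [0, 0, 0], [0, 0, 0], [0, 0, 0], [0, 0, 0], [0, 0, 0], [0, 0, 0]])

```text
clock: 13.7
ee_pos: [461.5, 265.4, 152.6]
tool_rot: [-0.0, 0.942, 0.334, 0.003]
contact_force: [0.8, -0.4, -1.3]
width: 26.0
finger_force: 49.6
```

Call:
jog_arm(xyz=[[0, 0, 0], [0, 0, 0], [0, 0, 0], [0, 0, 0], [0, 0, 0], [0, 0, 0]], angular=[[0, 0, -0.6], [0, 0, -1], [0, 0, -1], [0, 0, -1], [0, 0, -0.6], [0, 0, 0]])

```text
clock: 14.3
ee_pos: [459.7, 264.1, 148.2]
tool_rot: [-0.0, 0.792, 0.61, -0.001]
contact_force: [-0.7, 0.8, -1.5]
width: 25.9
finger_force: 49.6
```

```bash
python3 go.py 579 21.2 150 1.318
```

```text
t 14.3 p [459.7 264.1 148.2] psi 1.313 tilt [-0.001 -0.001 -1.   ] w 25.9 F [-0.7  0.8 -1.5] ff 49.6 j [ 0.    0.26 -0.69  1.79  0.18  1.16 -1.  ]
shift [-0.4087  0.3547 -0.0036] turnz -0.035
shift after turn [-0.4106  0.3525 -0.0036]
```

Call:
jog_arm(xyz=[[-0.03, 0.025, 0], [-0.05, 0.043, 0], [-0.05, 0.043, 0], [-0.05, 0.043, 0], [-0.05, 0.043, 0], [-0.05, 0.043, 0], [-0.05, 0.043, 0], [-0.05, 0.043, 0], [-0.029, 0.028, 0], [0, 0, 0]], angular=[[0, 0, -0.035], [0, 0, 0], [0, 0, 0], [0, 0, 0], [0, 0, 0], [0, 0, 0], [0, 0, 0], [0, 0, 0], [0, 0, 0], [0, 0, 0]])

```text
clock: 15.3
ee_pos: [580.6, 18.0, 148.0]
tool_rot: [0.0, 0.793, 0.609, -0.001]
contact_force: [0.0, 1.1, -2.1]
width: 26.2
finger_force: 49.6
```

Call:
jog_arm(xyz=[[0, 0, 0], [0, 0, 0]], angular=[[0, 0, 0], [0, 0, 0]])

```text
clock: 15.5
ee_pos: [579.4, 23.3, 148.7]
tool_rot: [-0.0, 0.791, 0.612, -0.0]
contact_force: [0.3, -0.4, -1.2]
width: 26.0
finger_force: 49.6
```

```bash
python3 go.py 579 21.2 60 1.318; python3 - <<'E'
from h import *
t=vision.get_image("top")[:,:,::-1];s=vision.get_image("side")[:,:,::-1]
o=np.zeros((400,800,3),np.uint8); o[:,:400]=cv2.resize(t[110:210,210:310],(400,400),interpolation=2); o[:,400:]=cv2.resize(s[130:250,265:385],(400,400),interpolation=2)
cv2.imwrite("pics/g5.png",o)
E
```

```text
t 15.5 p [579.4  23.3 148.7] psi 1.317 tilt [-0.  0. -1.] w 26.0 F [ 0.3 -0.4 -1.2] ff 49.6 j [ 0.32  0.34 -0.53  1.67  0.18  1.18 -0.51]
shift [-0.0043  0.0004  0.1773] turnz -0.006
shift after turn [-0.0043  0.0004  0.1773]
```

View pics/g5.png

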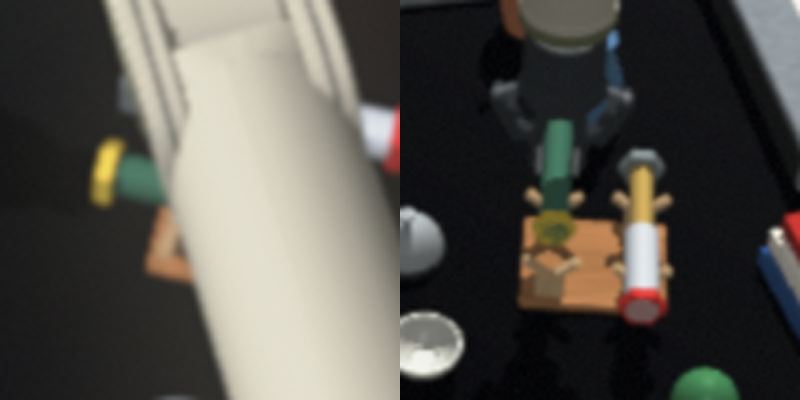

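The kaleidoscope hangs aligned over the near cradle, with its yellow ring at (107,172) in the top crop. I'll lower it.

Call:
jog_arm(xyz=[[-0.004, 0, 0.02], [0, 0, 0.04], [0, 0, 0.05], [0, 0, 0.04], [0, 0, 0.02], [0, 0, 0.01], [0, 0, 0], [0, 0, 0]], angular=[[0, 0, 0], [0, 0, 0], [0, 0, 0], [0, 0, 0], [0, 0, 0], [0, 0, 0], [0, 0, 0], [0, 0, 0]])

```text
clock: 16.4
ee_pos: [580.0, 20.1, 59.7]
tool_rot: [0.0, 0.791, 0.612, 0.001]
contact_force: [-0.0, 0.5, -0.7]
width: 26.5
finger_force: 49.6
```

Call:
jog_arm(xyz=[[0, 0, 0.003], [0, 0, 0.003], [0, 0, 0]], angular=[[0, 0, 0], [0, 0, 0], [0, 0, 0]])

```text
clock: 16.7
ee_pos: [579.4, 19.9, 55.9]
tool_rot: [0.0, 0.791, 0.612, 0.0]
contact_force: [1.4, 0.5, -1.8]
width: 26.0
finger_force: 49.6
```

Call:
jog_arm(xyz=[[0, 0, 0.003], [0, 0, 0]], angular=[[0, 0, 0], [0, 0, 0]])

```text
clock: 16.9
ee_pos: [579.3, 19.9, 54.2]
tool_rot: [-0.0, 0.791, 0.612, -0.0]
contact_force: [-0.1, 0.6, -2.4]
width: 26.4
finger_force: 49.6
```

Call:
jog_arm(xyz=[[0, 0, 0.003], [0, 0, 0]], angular=[[0, 0, 0], [0, 0, 0]])

```text
clock: 17.1
ee_pos: [579.3, 19.9, 52.6]
tool_rot: [-0.0, 0.791, 0.612, -0.0]
contact_force: [0.2, 0.1, -1.6]
width: 26.4
finger_force: 49.6
```

Call:
jog_arm(xyz=[[0, 0, 0.003], [0, 0, 0]], angular=[[0, 0, 0], [0, 0, 0]])

```text
clock: 17.3
ee_pos: [579.4, 20.0, 52.3]
tool_rot: [0.0, 0.791, 0.612, -0.0]
contact_force: [-5.3, -1.0, 10.2]
width: 26.4
finger_force: 50.8
```

Call:
jog_arm(xyz=[[0, -0.003, 0], [0, 0, 0]], angular=[[0, 0, 0], [0, 0, 0]])

```text
clock: 17.5
ee_pos: [579.1, 20.1, 52.2]
tool_rot: [0.001, 0.791, 0.612, 0.001]
contact_force: [2.5, -1.4, 5.0]
width: 26.0
finger_force: 50.3
```

```bash
python3 go.py
```

```text
t 17.5 p [579.1  20.1  52.2] psi 1.316 tilt [ 0.003 -0.    -1.   ] w 26.0 F [ 2.5 -1.4  5. ] ff 50.3 j [ 0.3   0.45 -0.5   1.75  0.25  1.   -0.55]
```

Seated. I'll release, rise, and check the result and the bell.

Call:
jog_arm(xyz=[[0, 0, 0], [0, 0, 0], [0, 0, 0], [0, 0, 0], [0, 0, 0], [0, 0, 0]], angular=[[0, 0, 0], [0, 0, 0], [0, 0, 0], [0, 0, 0], [0, 0, 0], [0, 0, 0]], fingers=0.65)

```text
clock: 18.1
ee_pos: [577.9, 20.4, 51.2]
tool_rot: [-0.0, 0.791, 0.612, -0.0]
contact_force: [-0.2, 0.3, 0.1]
width: 55.3
finger_force: 0.0
```

Call:
jog_arm(xyz=[[0, 0, -0.02], [0, 0, -0.04], [0, 0, -0.06], [0, 0, -0.08], [0, 0, -0.04], [0, 0, 0]], angular=[[0, 0, 0], [0, 0, 0], [0, 0, 0], [0, 0, 0], [0, 0, 0], [0, 0, 0]])

```text
clock: 18.7
ee_pos: [579.8, 20.7, 175.6]
tool_rot: [0.002, 0.791, 0.612, 0.002]
contact_force: [-0.5, 0.5, -0.3]
width: 55.6
finger_force: 0.0
```

Call:
jog_arm(xyz=[[-0.09, 0, 0], [-0.09, 0, 0], [-0.09, 0, 0], [-0.09, 0, 0], [0, 0, 0]], angular=[[0, 0, 0], [0, 0, 0], [0, 0, 0], [0, 0, 0], [0, 0, 0]], fingers=0)

```text
clock: 19.2
ee_pos: [530.2, -161.3, 170.7]
tool_rot: [0.0, 0.794, 0.608, -0.002]
contact_force: [0.7, 0.0, -0.3]
width: 0.1
finger_force: 0.0
```

```bash
python3 go.py 434 70 110 1.318; python3 - <<'E'
from h import *
t=vision.get_image("top")[:,:,::-1];s=vision.get_image("side")[:,:,::-1]
o=np.zeros((400,800,3),np.uint8); o[:,:400]=cv2.resize(t[115:245,215:345],(400,400),interpolation=2); o[:,400:]=cv2.resize(s[150:250,250:350],(400,400),interpolation=2)
cv2.imwrite("pics/g6.png",o)
a=proj("top",(434,70,60));b=proj("side",(434,70,60)); print("expected crop px",(a-[215,115])/130*400,(b-[250,150])*4+[400,0])
E
```

```text
t 19.2 p [ 530.2 -161.3  170.7] psi 1.307 tilt [-0.002 -0.003 -1.   ] w 0.1 F [ 0.7  0.  -0.3] ff 0.0 j [ 0.59  0.25 -0.44  1.71  0.12  1.2  -0.14]
shift [ 0.3969 -0.3062  0.1206] turnz -0.074
shift after turn [ 0.4003 -0.3018  0.1206]
expected crop px [116.6125289 325.3619153] [464.57010596 178.7848044 ]
```

View pics/g6.png

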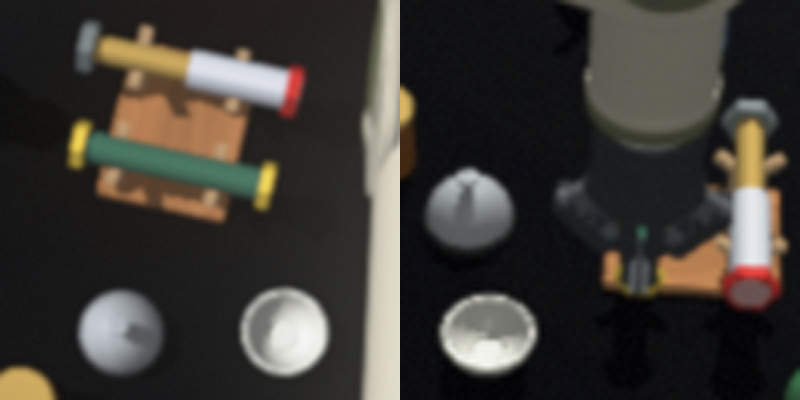

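```bash
python3 - <<'E'
from h import *
t=vision.get_image("top")
g=cv2.cvtColor(np.ascontiguousarray(t),cv2.COLOR_RGB2GRAY)[200:245,235:275]; 
for th in(40,60,80):
    c=max(cv2.findContours((g>th).astype(np.uint8),0,1)[0],key=cv2.contourArea); (x,y),rad=cv2.minEnclosingCircle(c); print(th,x+235,y+200,rad,[plane("top",(x+235,y+200),z).round(1) for z in(10,20,30)])
print(plane("side",(267.2,194),60).round(1), tri(proj("top",(433,69,60)),(267.2,194)).round(1))
E
```

```text
40 253.69862937927246 222.50684928894043 14.510080337524414 [array([435.4,  70.1,  10. ]), array([434.1,  69.7,  20. ]), array([432.9,  69.3,  30. ])]
60 253.5 222.38888931274414 13.838899612426758 [array([435.7,  70.7,  10. ]), array([434.5,  70.2,  20. ]), array([433.2,  69.8,  30. ])]
80 252.93902397155762 222.18292617797852 13.225651741027832 [array([436.4,  72.3,  10. ]), array([435.1,  71.8,  20. ]), array([433.8,  71.3,  30. ])]
[438.1  72.6  60. ] [435.1  68.9  63.6]
```

Both tubes lie in their cradles: kaleidoscope ends at (80,145) and (265,185), telescope red end at (292,92). The bell is centred at about (435,70). I'll go over it.

Call:
jog_arm(xyz=[[0, 0, 0], [0.05, -0.038, 0], [0.05, -0.038, 0], [0.05, -0.038, 0], [0.05, -0.038, 0], [0.05, -0.038, 0], [0.05, -0.038, 0], [0.05, -0.038, 0.03], [0.05, -0.036, 0.06], [0, 0, 0.03]], angular=[[0, 0, -0.07], [0, 0, 0], [0, 0, 0], [0, 0, 0], [0, 0, 0], [0, 0, 0], [0, 0, 0], [0, 0, 0], [0, 0, 0], [0, 0, 0]])

```text
clock: 20.35
ee_pos: [432.0, 81.4, 109.9]
tool_rot: [-0.0, 0.785, 0.619, -0.0]
contact_force: [-0.1, -0.7, 0.5]
width: -0.1
finger_force: 0.0
```

Call:
jog_arm(xyz=[[0, 0, 0], [0, 0, 0]], angular=[[0, 0, 0], [0, 0, 0]])

```text
clock: 20.55
ee_pos: [434.6, 77.1, 111.8]
tool_rot: [-0.0, 0.787, 0.616, 0.0]
contact_force: [-0.2, -0.5, -0.5]
width: 0.1
finger_force: 0.0
```

```bash
python3 go.py 435 70 64 1.318
```

```text
t 20.55 p [434.6  77.1 111.8] psi 1.328 tilt [ 0.  0. -1.] w 0.1 F [-0.2 -0.5 -0.5] ff 0.0 j [ 0.36  0.08 -0.66  2.04  0.06  1.04 -0.56]
shift [-0.0136  0.0043  0.0955] turnz 0.069
shift after turn [-0.0136  0.0044  0.0955]
```

Call:
jog_arm(xyz=[[-0.014, 0.004, 0.02], [0, 0, 0.03], [0, 0, 0.03], [0, 0, 0.015], [0, 0, 0], [0, 0, 0]], angular=[[0, 0, 0], [0, 0, 0], [0, 0, 0], [0, 0, 0], [0, 0, 0], [0, 0, 0]])

```text
clock: 21.15
ee_pos: [435.1, 69.2, 64.2]
tool_rot: [0.0, 0.788, 0.616, 0.0]
contact_force: [0.4, 0.7, 0.8]
width: -0.2
finger_force: 0.0
```

Call:
jog_arm(xyz=[[0, 0, 0.005], [0, 0, 0.005], [0, 0, 0.005], [0, 0, 0.003], [0, 0, 0]], angular=[[0, 0, 0], [0, 0, 0], [0, 0, 0], [0, 0, 0], [0, 0, 0]])

```text
clock: 21.65
ee_pos: [435.2, 69.4, 55.0]
tool_rot: [0.0, 0.788, 0.616, 0.0]
contact_force: [0.4, -0.9, 3.6]
width: 0.0
finger_force: 2.0
```

```bash
python3 go.py 435 70 52 1.318
```

```text
t 21.65 p [435.2  69.4  55. ] psi 1.327 tilt [ 0.001 -0.    -1.   ] w 0.0 F [ 0.4 -0.9  3.6] ff 2.0 j [ 0.35  0.18 -0.64  2.09  0.13  0.91 -0.61]
shift [ 0.0011 -0.0007  0.0061] turnz 0.06
shift after turn [ 0.0011 -0.0007  0.0061]
```

Contact is on the button at 3.6 N. I'll press on to the stop.

Call:
jog_arm(xyz=[[0, 0, 0.003], [0, 0, 0.002], [0, 0, 0], [0, 0, 0]], angular=[[0, 0, 0], [0, 0, 0], [0, 0, 0], [0, 0, 0]])

```text
clock: 22.05
ee_pos: [435.4, 69.4, 53.7]
tool_rot: [0.001, 0.788, 0.616, 0.0]
contact_force: [-5.7, -2.8, 24.4]
width: -0.0
finger_force: 12.2
```

Call:
jog_arm(xyz=[[0, 0, 0.002], [0, 0, 0], [0, 0, 0]], angular=[[0, 0, 0], [0, 0, 0], [0, 0, 0]])

```text
clock: 22.35
ee_pos: [435.4, 69.4, 53.4]
tool_rot: [0.001, 0.788, 0.616, 0.0]
contact_force: [-11.6, -3.6, 36.9]
width: 0.1
finger_force: 18.6
```

The force climbs to 37 N with no further travel, so the button is at its stop. I'll rise clear.

Call:
jog_arm(xyz=[[0, 0, -0.02], [0, 0, -0.04], [0, 0, -0.08], [0, 0, -0.08], [0, 0, -0.06], [0, 0, -0.02], [0, 0, 0], [0, 0, 0], [0, 0, 0]], angular=[[0, 0, 0], [0, 0, 0], [0, 0, 0], [0, 0, 0], [0, 0, 0], [0, 0, 0], [0, 0, 0], [0, 0, 0], [0, 0, 0]])

```text
clock: 23.25
ee_pos: [433.7, 69.2, 199.6]
tool_rot: [-0.001, 0.788, 0.616, -0.001]
contact_force: [0.3, 0.4, 0.6]
width: -0.3
finger_force: 0.0
```

```bash
python3 go.py; python3 - <<'E'
from h import *
t=vision.get_image("top")[:,:,::-1];s=vision.get_image("side")[:,:,::-1]
o=np.zeros((400,800,3),np.uint8); o[:,:400]=cv2.resize(t[115:245,215:345],(400,400),interpolation=2); o[:,400:]=cv2.resize(s[140:260,250:370],(400,400),interpolation=2)
cv2.imwrite("pics/g7.png",o)
E
```

```text
t 23.25 p [433.7  69.2 199.6] psi 1.327 tilt [-0.003 -0.    -1.   ] w -0.3 F [0.3 0.4 0.6] ff 0.0 j [ 0.4  -0.03 -0.64  1.93 -0.02  1.23 -0.48]
```

View pics/g7.png

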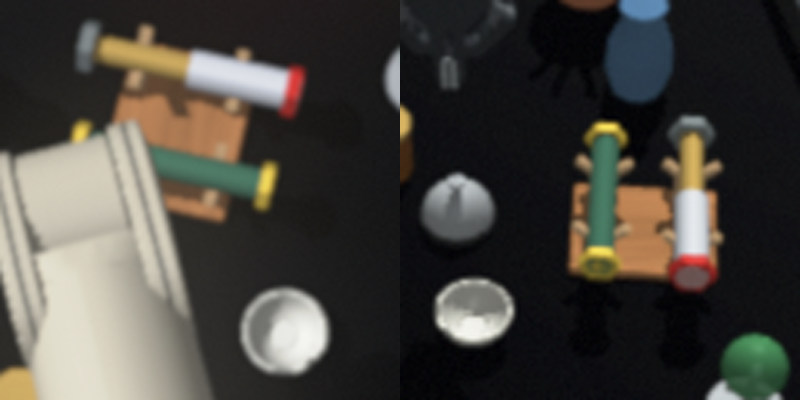

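Both tubes are seated, the bell button is up with its tip at about (457,178), and the arm is clear. I'm handing in.

```bash
python3 -c "
from workcell import r; print(r.job_done())"
```

```text
the job is handed in; nothing more can be done
None
```

I laid the telescope (red-ringed end in the deep notch) and the kaleidoscope in their cradles, pressed the bell to its stop and let it come up, and handed the job in at about 23 s of the 58 s allowed; no verdict came back.

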